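# Trim the bench reference and store it with the momentary lever

## Robot

A 6-joint arm with a two-finger parallel gripper is mounted at the origin on the work surface. World frame = base frame: x ahead of the robot, y to its left, z up, the work surface at z = 0. Lengths are in mm, angles in rad, forces in N, time in s.
With the tool pointing down it reaches from about 350 to 875 mm from the base axis. Payload 4.2 kg.
Tool frame: the origin (TCP) lies between the finger pads; the fingertips stand 25 mm ahead of it and the grasp point (between the pads) lies 6 mm ahead of it; z points along the fingers, y is the line along which they close (so a half turn about z gives the same grasp; the last joint's range is limited). The gripper opens to 85 mm and grips with 20 to 120 N. Pads are 22 mm wide; open, the fingers measure 114 mm over their backs; the gripper's body (76 mm by 85 mm) begins 54 mm behind the grasp point. The pads swing forward as they close: fully open they stand 13 mm farther back than shut.
Start: joints at [1.508, 0.385, 0.008, 0, -1.194, -0.259], TCP at [197.639, 592.906, 256.312] pointing down, gripper open.
Joint ranges: [-3.14, 3.14], [-1.21, 2.06], [-1.07, 1.41], [-3.16, 2.05], [-2.99, -0.16], [-3.1, 3.1]. Speed limits (rad/s): [2.79, 2.79, 3.14, 3.14, 3.14, 3.14].

## Interface

Orientations are given as a unit quaternion [x, y, z, w].
In Python, from bench import read_state, get_image, job_done gives the robot as it stands.
- The arm moves only by the tool play_rows, never from a script. Its argument "series" is a list of rows, each a list of 6 numbers: the shift along the world's x, y, z in mm, then the turn, a rotation vector about the world's x, y, z in units of 6 degrees (1.0 is 6 degrees). A call has 1 to 20 rows; each row shifts and turns the commanded pose from where the row before left it; what a row does not reach is not made up. A row lasts 1/12 s, in which the tool goes at most 41.7 mm and 7.16 degrees, less where a joint would pass 70% of its speed; a pose out of reach is approached as far as the arm can. A call is refused whole if a number of a shift passes 41.7 or a number of a turn 1, either way. A call with a gripper value outside its range is refused whole. "gripper" is the opening, from 0 (shut) to 1 (fully open), set as the call begins (left out, the last holds). The fingers move at their own pace and stop on an object; the grip force is fixed at half the most. Time passes only in rows, so rows that do not move let the fingers close. It gives the time, the measured TCP pose, the force, the opening and the grip force at its end, in the units of the state.
- read_state(): the state, without advancing time (a new reading comes with each control period).
- get_image(name): name is "scene" or "top" or "wrist"; returns a dict with "image" (400x640x3 uint8, red, green, blue), "fx", "fy", "cx", "cy" (pixels), "eye" and "rotation" of the camera in the world. Camera axes: x right, y down, z forward; pixel columns grow to the right and rows downward; lengths in mm; the calibration is good to about 2 mm. A picture is of the moment at which its call begins. There is no depth.
- job_done(): hands the job in; it is judged then, once.
The state is a dict: "clock": time; "joints": joint angles; "joint_vel": joint speeds; "joint_efforts": joint torques, N m; "position": TCP position; "ee_rot": TCP orientation; "contact_force": force on the tool from outside, world axes, zero at the start; "wrist_torque": the same for the moment, N m; "gripper_width": finger opening in mm; "grasp_force": force on a finger pad.
Only numpy, scipy, OpenCV 4.12 (cv2) and the standard library are available. Lean on these libraries where they do the work, as an engineer would, in place of code of your own. Each camera call takes 0.05 s, during which the arm holds its last target. There are 200 camera calls.

## Task

Trim and store the bench reference: flip the hood on the flat grey case all the way back so that it stays open, and turn the knob beneath it clockwise until its pointer lines up with the white dash on the panel. Then, on the round pod, tilt the spring lever well over towards the side with the white bar (never towards the dot), hold it there for at least a second and let it come back upright by itself. Leave the hood open and the other things on the bench undisturbed.

Things in the scene. Friction and masses are not known exactly. Their poses are not given: they have to be found in the camera images.
- trim_unit: flat grey instrument case fixed to the bench, 150 (its x) x 130 (its y) x 50 mm high with a white plastic hood on top. Origin: centre of its underside; x points from its front (three brass sockets, robot side) to the hinge side, y to its left, z up. Its top panel is 50 mm above the bench.
- cover (a joint): angle of the hood over the knob, rad: 0 shut, 2.2 fully back against its stop. Hinge axis along the case's y; opening lifts the hood's front edge up and over, away from the robot. Hood outside 101 (x) x 94 (y) x 44 mm high, 45 g, hinge almost free. Its weight shuts it when let go below about 0.9 rad and carries it back against its stop when let go past about 1.25 rad.
- cover_fin (a point): point to grip on the hood's upright pull fin, moving with the hood. The fin is 8 mm thick (case y), 34 mm long (case x), 34 mm tall, and stands on the hood's flat top near its front edge; the point is midway along it, 23 mm above the hood's top and 11 mm below the fin's upper edge; 80 mm in front of the hinge axis and 67 mm above it when shut.
- cover_hinge (a point): centre of the hood's hinge axis, at the far edge of the case: x = +70 mm, z = 56 mm in the case's frame.
- knob (a joint): angle of the trim knob under the hood, rad, growing clockwise seen from above, 0 to 1.9, starts between 0 and 0.25, stays where it is left (about 0.03 N m of friction). At 0 its pointer stands 0.75 rad to the left (anticlockwise) of the case's +x; at 1.35 it points at the white raised dash on the panel, 0.60 rad to the right of the case's +x.
- knob_grip (a point): on the knob's axis, 27 mm above the panel (x = +20 mm, z = 77 mm in the case's frame). The knob is a black upright bar 40 mm long, 12 mm thick, top 34 mm above the panel, on a 6 mm high disc of 44 mm diameter; the white line on its top runs from the axis to the pointer end. The target dash lies 29 to 43 mm from the axis.
- lever_pod: round dark steel pod fixed to the bench, 124 mm across and 45 mm high, with a lever in its middle. Origin: centre of its underside. On its top, 48 mm from the centre, a white raised bar 36 x 8 mm lies on its +y side and a small white dot (8 mm) on its -y side.
- lever (a joint): tilt of the lever, rad, 0 upright; positive towards the bar (pod's +y), negative towards the dot; stops at +-0.45. A spring of 0.5 N m/rad returns it to 0 (about 3 N on the paddle at full tilt). It pivots 45 mm above the bench.
- paddle (a point): centre of the lever's black paddle, 73 mm above its pivot (118 mm above the bench when upright). The paddle is 28 mm wide (pod's x), 12 mm thick (pod's y, the way it tilts) and 34 mm tall on a steel stem of 10 mm diameter.
- flux_jar: bystander lying loose on the bench, not to be disturbed: amber jar, 44 mm across, 55 mm high
- metal_box: bystander lying loose on the bench, not to be disturbed: small aluminium box 55 x 40 x 30 mm
- screwdriver: bystander lying loose on the bench, not to be disturbed: screwdriver, 170 mm long
- spool: bystander lying loose on the bench, not to be disturbed: metal wire spool, 60 mm across, 48 mm high
- spanner: bystander lying loose on the bench, not to be disturbed: spanner, 140 mm long
- mug: bystander lying loose on the bench, not to be disturbed: white mug, 80 mm across, 90 mm high
There are look-alikes about, which are no part of the job. Leave any turquoise look-alike of the trim_unit alone. Leave any purple look-alike of the lever_pod alone.

How it is judged (in metres and radians):
On the way, in this order (a step that is already met when the one before it is completed fails the run):
1. the hood is flipped back (past 1.7 rad) (value of joint cover above 1.7 rad), for 0.2 s.
2. with the hood open, the knob's pointer is on the dash (within 0.18 rad) (value of joint knob between 1.17 and 1.53 rad and value of joint cover above 1.7 rad), for 0.3 s.
3. the lever is tilted more than 0.28 rad towards the bar and held for 0.8 s (value of joint lever above 0.28 rad), for 0.8 s.
At the end, for the whole second after the job is handed in: the hood stands open past 1.7 rad, the knob reads 1.35 +-0.18 rad (pointer on the dash), and the lever is back upright within 0.06 rad (all of step 2 and value of joint lever between -0.06 and 0.06 rad); the robot touches nothing.
It fails at once if the lever is tilted towards the dot (more than 0.2 rad) (value of joint lever below -0.2 rad).
It fails at once if another thing on the bench is moved more than 30 mm or tipped over (distance of any of flux_jar, metal_box, screwdriver, spool, spanner, mug from where it was at the start of the episode above 0.03 m or angle between any of flux_jar, spool, mug's own z axis and vertical above 0.5 rad).
It also fails if it takes over 64 s, if anything falls off the work surface, if the arm or the gripper's body presses on something with over 40 N, if the wrist force passes 120 N, or if a joint passes its speed limit or range.

## Working session

There is one attempt and no reset: what is moved stays moved. The work goes in short steps, Python scripts to look and compute and a tool call to move; the robot and the scene stay as the last step left them, time stands still between calls to the robot, and variables do not carry over. Pictures are saved under pics/ and viewed, at most 10 in all, crops included, and the job is handed in when it is done.

Besides the shell and the picture viewer there is one more tool, called after ">>>" by a JSON object that holds its "name" and its "arguments", one argument or row to a line. play_rows: Moves the arm, as the interface text tells. Its arguments: {"type":"object","properties":{"series":{"type":"array","items":{"type":"array","items":{"type":"number"}}},"gripper":{"type":"number"}},"required":["series"]}

```bash
mkdir -p pics; cat > h.py <<'E'
import numpy as np, cv2
from bench import read_state, get_image, job_done
def snap(name,fn):
    d=get_image(name); cv2.imwrite('pics/'+fn,cv2.cvtColor(d['image'],cv2.COLOR_RGB2BGR))
    np.savez('pics/'+fn[:-4]+'.npz',**{k:np.array(v) for k,v in d.items()}); return d
def load(fn): return dict(np.load('pics/'+fn+'.npz'))
def ray(d,u,v,z):
    r=np.array(d['rotation']).reshape(3,3)@np.array([(u-d['cx'])/d['fx'],(v-d['cy'])/d['fy'],1]); e=np.array(d['eye'])
    return (e+r*(z-e[2])/r[2]).round(1)
def proj(d,p):
    c=np.array(d['rotation']).reshape(3,3).T@(np.array(p)-np.array(d['eye'])); return (d['fx']*c[0]/c[2]+d['cx'],d['fy']*c[1]/c[2]+d['cy'])
E
python3 - <<'E'
from h import *
for n in('scene','top'):
    d=snap(n,n+'0.png'); print(n,d['eye'],d['rotation'],d['fx'],d['cx'],d['cy'])
print(read_state())
E
```

```text
scene [845.46701116 586.58579941 800.12796944] [ 0.25587546  0.88605282 -0.36993634 -0.11218401] 375.67065414235077 316.0601125101067 201.06280973012022
top [ 271.79355239  -22.29446917 1689.51641915] [ 0.71152305 -0.69982827  0.04097132 -0.04792372] 504.1290752709054 317.75787745031937 200.9574426924221
{'clock': 0.1, 'joints': array([ 1.50757135e+00,  3.85523034e-01,  6.76686132e-03, -4.27083862e-04,
       -1.19400884e+00, -2.58590057e-01]), 'joint_vel': array([-4.09259272e-05, -3.30679363e-03,  3.28354731e-03,  1.80679896e-03,
       -6.04531077e-05,  6.05180404e-04]), 'joint_efforts': array([-4.83455460e-04, -3.93318021e+01,  1.88931048e+01,  4.19795930e+00,
       -2.58349988e-03,  6.78159225e-06]), 'position': array([197.52054379, 592.47398569, 255.30762628]), 'ee_rot': array([ 9.87069173e-01, -1.60291732e-01, -1.01538469e-04,  9.99006875e-04]), 'contact_force': array([ 0.22413045,  0.70200084, -0.34597437]), 'wrist_torque': array([-0.00866183, -0.01194057, -0.04178716]), 'grasp_force': 0.0, 'gripper_width': 85.56560853915178}
```

Rotation is a quaternion; fix the helper and view.

```bash
sed -i "s/np.array(d\['rotation'\]).reshape(3,3)/R.from_quat(d['rotation']).as_matrix()/; 1a from scipy.spatial.transform import Rotation as R" h.py; grep -n as_matrix h.py
```

```text
9:    r=R.from_quat(d['rotation']).as_matrix()@np.array([(u-d['cx'])/d['fx'],(v-d['cy'])/d['fy'],1]); e=np.array(d['eye'])
12:    c=R.from_quat(d['rotation']).as_matrix().T@(np.array(p)-np.array(d['eye'])); return (d['fx']*c[0]/c[2]+d['cx'],d['fy']*c[1]/c[2]+d['cy'])
```

View pics/top0.png

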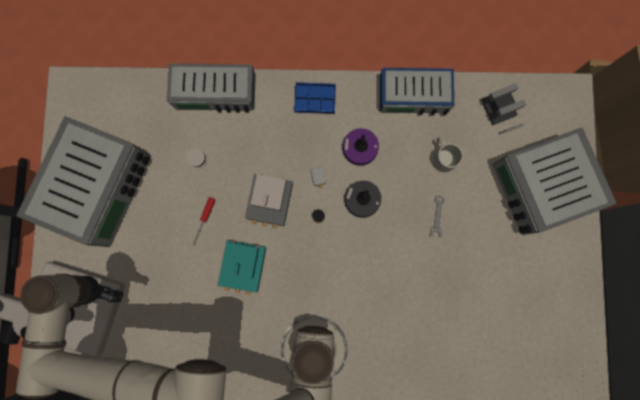

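View pics/scene0.png

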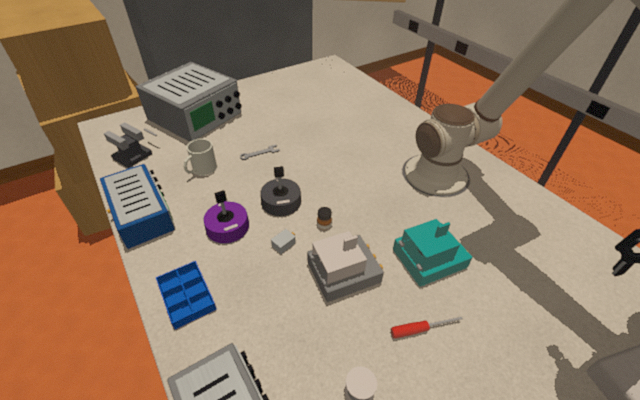

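In the top view, the candidates for the case are grey (269,201) and turquoise (242,266), which is the decoy. For the pod they are dark steel (363,198) and purple (360,147), also a decoy. I choose the grey case and the dark pod, and check both in one crop.

```bash
python3 - <<'E'
from h import *
a=cv2.imread('pics/top0.png')[165:235,240:390]
cv2.imwrite('pics/c1.png',cv2.resize(a,None,fx=5.3,fy=5.3,interpolation=cv2.INTER_CUBIC))
b=cv2.imread('pics/scene0.png')[160:310,250:400]
E
```

```text
(no output)
```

View pics/c1.png

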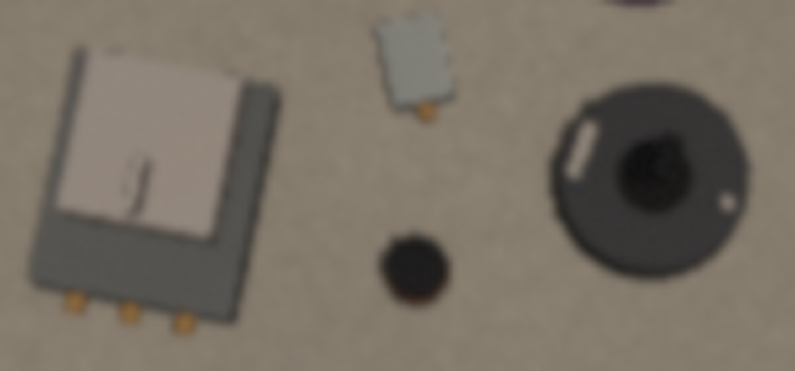

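The crop shows the white hood with its fin at (138,185) and brass sockets at the bottom, so this is the right case. The dark pod has its bar at (582,150) and its dot at (728,203).

```bash
python3 - <<'E'
from h import *
d=load('top0')
P=lambda u,v,z: ray(d,240+u/5.3,165+v/5.3,z)
fl,fr,br,bl=[P(u,v,50) for u,v in((32,285),(237,322),(279,92),(80,48))]
print(fl,fr,br,bl); c=(fl+fr+br+bl)/4; x=(br+bl-fl-fr)[:2]; y=(fl+bl-fr-br)[:2]
yaw=np.arctan2(x[1],x[0]); yy=np.arctan2(-y[0],y[1]); print('c',c,yaw,yy, np.linalg.norm(x)/2,np.linalg.norm(y)/2)
yaw=(yaw+yy)/2; M=np.array([[np.cos(yaw),-np.sin(yaw)],[np.sin(yaw),np.cos(yaw)]])
for n,p in dict(fin=(-10,0),hinge=(70,0),knob=(20,0)).items(): print(n,c[:2]+M@p)
b,dt=P(582,150,48),P(728,203,46); print('bar',b,'dot',dt,'c',(b+dt)/2,P(650,180,45),np.linalg.norm(b-dt)); v=b-dt; print(np.arctan2(-v[0],v[1]))
print('box',P(415,62,30),'jar',P(415,270,55))
E
```

```text
[416.6 229.   50. ] [395.8 101.9  50. ] [539.4  79.5  50. ] [565.3 204.2  50. ]
c [479.275 153.65   50.   ] -0.16009597194023725 -0.18338100681521569 148.0431778232282 128.0469933266689
fin [469.42210844 155.35895521]
hinge [548.24524092 141.68731352]
knob [498.98078312 150.23208958]
bar [ 506.3 -109.2   48. ] dot [ 474.9 -200.    46. ] c [ 490.6 -154.6   47. ] [ 488.6 -151.7   45. ] 96.09682617027475
-0.33294166058221264
box [563.2  -4.6  30. ] jar [429.2  -7.   55. ]
```

>>> {"name": "play_rows", "arguments": {
  "series": [
    [14.75,-27,0,0,0,0.725],
    [14.75,-27,0,0,0,0.725],
    [14.75,-27,0,0,0,0],
    [14.75,-27,0,0,0,0],
    [14.75,-27,0,0,0,0],
    [14.75,-27,0,0,0,0],
    [14.75,-27,0,0,0,0],
    [14.75,-27,0,0,0,0],
    [14.75,-27,0,-0.16,-0.94,0],
    [14.75,-27,0,-0.16,-0.94,0],
    [14.75,-27,0,-0.16,-0.94,0],
    [14.75,-27,0,-0.16,-0.94,0],
    [14.75,-27,0,-0.16,-0.94,0],
    [14.75,-27,0,0,0,0],
    [14.75,-27,0,0,0,0],
    [14.75,-27,0,0,0,0],
    [0,0,-30,0,0,0],
    [0,0,-30,0,0,0],
    [0,0,0,0,0,0],
    [0,0,0,0,0,0]
  ],
  "gripper": 1
}}

```text
clock: 1.77
position: [433.4, 159.5, 196.9]
ee_rot: [0.966, -0.084, 0.244, 0.023]
contact_force: [0.8, 0.4, 0.2]
gripper_width: 85.5
grasp_force: 0.0
```

```bash
python3 - <<'E'
from h import *
s=read_state(); print(s['position'],R.from_quat(s['ee_rot']).as_matrix().round(3),s['joints'].round(2))
d=snap('wrist','w1.png'); print(d['eye'],[proj(d,p) for p in((469.4,155.4,134),(548,142,94))])
E
```

```text
[433.39140106 159.47840592 196.94408853] [[ 0.867 -0.173  0.467]
 [-0.15  -0.985 -0.085]
 [ 0.475  0.003 -0.88 ]] [ 0.76  0.02 -1.01  1.06 -0.46 -0.31]
[446.33890151 157.31049396 336.87086944] [(np.float64(320.4655613809068), np.float64(217.78346945293143)), (np.float64(320.73127220560383), np.float64(132.90872346713002))]
```

View pics/w1.png

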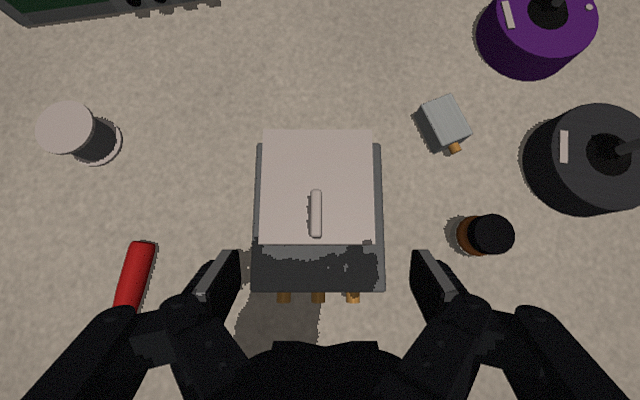

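The wrist view shows the fin's top at (316,190–237) and the case's front corners at (252,291) and (385,291).

```bash
python3 - <<'E'
from h import *
d=load('w1')
print('fin',ray(d,316,190,134),ray(d,315.5,237,134))
c=[ray(d,u,v,50) for u,v in((252,291),(385,291),(381,143),(258,143))]; print(c, sum(c)/4)
l=[c[0]-c[1],c[3]-c[2]]; print([np.arctan2(-v[0],v[1]) for v in l], [np.linalg.norm(v) for v in l])
b=[ray(d,564,147,49),ray(d,608,153,45)];print(b)
E
```

```text
fin [489.5 155.2 134. ] [456.9 161.  134. ]
[array([421.9, 229.8,  50. ]), array([400.2, 106.5,  50. ]), array([544.8,  79.6,  50. ]), array([566.6, 205. ,  50. ])] [483.375 155.225  50.   ]
[np.float64(-0.17420949313713352), np.float64(-0.17212350618353792)] [np.float64(125.19496794999391), np.float64(127.28079195228165)]
[array([ 508.2, -107.5,   49. ]), array([ 494.8, -154.8,   45. ])]
```

>>> {"name": "play_rows", "arguments": {
  "series": [
    [5,-0.2,-9,0,0,0],
    [5,-0.2,-9,0,0,0],
    [5,-0.2,-9,0,0,0],
    [5,-0.2,-9,0,0,0],
    [5,-0.2,-9,0,0,0],
    [5,-0.2,-9,0,0,0],
    [7,-0.3,-9,0,0,0],
    [0,0,0,0,0,0],
    [0,0,0,0,0,0]
  ]
}}

```text
clock: 2.57
position: [472.8, 160.1, 137.0]
ee_rot: [0.965, -0.083, 0.247, 0.02]
contact_force: [0.4, 0.1, 0.1]
gripper_width: 85.1
grasp_force: 0.0
```

>>> {"name": "play_rows", "arguments": {
  "series": [
    [0,0,0,0,0,0],
    [0,0,0,0,0,0],
    [0,0,0,0,0,0],
    [0,0,0,0,0,0],
    [0,0,0,0,0,0],
    [0,0,0,0,0,0],
    [0,0,0,0,0,0],
    [0,0,0,0,0,0]
  ],
  "gripper": 0
}}

```text
clock: 3.23
position: [470.4, 159.5, 135.3]
ee_rot: [0.966, -0.083, 0.246, 0.021]
contact_force: [-3.9, -2.0, 4.2]
gripper_width: 7.0
grasp_force: 59.0
```

```bash
python3 - <<'E'
from h import *
s=read_state(); p=s['position']; print(p,s['contact_force'],s['gripper_width'],s['joints'].round(2))
h=np.array([552.2,143.7,56]); ax=np.array([.172,.985,0])
q=[h+R.from_rotvec(ax*a).apply(p-h) for a in np.arange(0,1.5,.1)]
print(np.diff(q,axis=0).round(1).tolist())
E
```

```text
[470.36311954 159.521497   135.31234273] [-3.90774387 -1.98955041  4.22750843] 7.038283119265182 [ 0.36  0.17 -1.05  1.89 -0.26 -0.81]
[[8.2, -1.4, 7.9], [8.9, -1.6, 7.1], [9.6, -1.7, 6.1], [10.1, -1.8, 5.1], [10.6, -1.9, 4.1], [10.9, -1.9, 3.0], [11.2, -2.0, 1.8], [11.3, -2.0, 0.7], [11.3, -2.0, -0.5], [11.2, -2.0, -1.6], [11.0, -1.9, -2.7], [10.7, -1.9, -3.8], [10.2, -1.8, -4.9], [9.7, -1.7, -5.9]]
```

>>> {"name": "play_rows", "arguments": {
  "series": [
    [4.1,-0.7,4,0.082,0.47,0],
    [4.1,-0.7,3.9,0.082,0.47,0],
    [4.4,-0.8,3.6,0.082,0.47,0],
    [4.5,-0.8,3.5,0.082,0.47,0],
    [4.7,-0.8,3.1,0.082,0.47,0],
    [4.9,-0.9,3.0,0.082,0.47,0],
    [0,0,0,0,0,0],
    [0,0,0,0,0,0]
  ]
}}

```text
clock: 3.9
position: [500.8, 154.0, 156.1]
ee_rot: [0.979, -0.087, 0.184, 0.02]
contact_force: [-11.2, 2.8, 10.4]
gripper_width: 6.5
grasp_force: 63.9
```

```bash
cat > arc.py <<'E'
from h import *
s=read_state(); p=s['position']; m=R.from_quat(s['ee_rot']).as_matrix(); print(p,s['contact_force'].round(1),s['wrist_torque'].round(2),s['gripper_width'],s['joints'].round(2)); print(m.round(3))
h=np.array([552.2,143.7,56]); r=p-h; print('ang from hinge',np.arctan2(r[2],r@[.985,-.172,0]),'rad',np.linalg.norm(r),'toolang',np.arctan2(m[2,2],m[:,2]@[.985,-.172,0]))
ax=np.array([.172,.985,0])
q=[h+R.from_rotvec(ax*a).apply(r) for a in np.arange(0,1.3,.1)]
print(np.diff(q,axis=0).round(1).tolist())
E
python3 arc.py
```

```text
[500.84297602 154.0467574  156.05208588] [-11.2   2.8  10.4] [1.18 3.12 0.25] 6.517617976720281 [ 0.66  0.2  -0.84  0.79 -0.4   0.01]
[[ 0.917 -0.178  0.357]
 [-0.163 -0.984 -0.072]
 [ 0.364  0.008 -0.932]]
ang from hinge 2.0529807554253168 rad 112.9381210684947 toolang -1.1986901134706875
[[10.1, -1.8, 4.7], [10.5, -1.8, 3.7], [10.8, -1.9, 2.6], [11.0, -1.9, 1.5], [11.1, -1.9, 0.4], [11.1, -1.9, -0.8], [11.0, -1.9, -1.9], [10.7, -1.9, -3.0], [10.4, -1.8, -4.1], [9.9, -1.7, -5.1], [9.4, -1.6, -6.1], [8.7, -1.5, -7.0]]
```

>>> {"name": "play_rows", "arguments": {
  "series": [
    [0,0,0,0,0,0],
    [0,0,0,0,0,0],
    [0,0,0,0.07,0.4,0],
    [0,0,0,0.07,0.4,0],
    [0,0,0,0.07,0.4,0],
    [0,0,0,0.07,0.4,0],
    [0,0,0,0,0,0],
    [0,0,0,0,0,0]
  ]
}}

```text
clock: 4.57
position: [503.2, 153.7, 157.3]
ee_rot: [0.991, -0.088, 0.102, 0.013]
contact_force: [-1.8, 0.6, 7.1]
gripper_width: 7.0
grasp_force: 62.5
```

```bash
python3 arc.py
```

```text
[503.19055688 153.73555201 157.30829435] [-1.8  0.6  7.1] [0.42 0.24 0.22] 6.964279181494979 [ 0.68  0.25 -0.59  0.28 -0.62  0.5 ]
[[ 0.964 -0.177  0.199]
 [-0.172 -0.984 -0.043]
 [ 0.204  0.008 -0.979]]
ang from hinge 2.0292683149593267 rad 112.98676172135285 toolang -1.3656331375246547
[[10.2, -1.8, 4.5], [10.6, -1.9, 3.4], [10.9, -1.9, 2.3], [11.1, -1.9, 1.2], [11.1, -1.9, 0.1], [11.1, -1.9, -1.0], [10.9, -1.9, -2.1], [10.7, -1.9, -3.2], [10.3, -1.8, -4.3], [9.8, -1.7, -5.3], [9.2, -1.6, -6.3], [8.6, -1.5, -7.2]]
```

>>> {"name": "play_rows", "arguments": {
  "series": [
    [5.1,-0.9,2.3,0.082,0.47,0],
    [5.1,-0.9,2.2,0.082,0.47,0],
    [5.3,-0.9,1.8,0.082,0.47,0],
    [5.3,-0.9,1.6,0.082,0.47,0],
    [5.4,-0.9,1.3,0.082,0.47,0],
    [5.5,-1,1,0.082,0.47,0],
    [5.5,-1,0.7,0.082,0.47,0],
    [5.6,-1,0.5,0.082,0.47,0],
    [5.6,-1,0.2,0.082,0.47,0],
    [5.5,-1,-0.1,0.082,0.47,0],
    [0,0,0,0,0,0],
    [0,0,0,0,0,0]
  ]
}}

```text
clock: 5.57
position: [556.8, 144.2, 168.9]
ee_rot: [0.985, -0.086, -0.147, -0.008]
contact_force: [-1.0, 4.2, 10.3]
gripper_width: 6.6
grasp_force: 62.8
```

```bash
python3 arc.py
```

```text
[556.79700703 144.17938035 168.91184117] [-1.   4.2 10.3] [ 1.35  0.43 -0.26] 6.6376562166029 [ 0.45  0.5   0.   -0.17 -1.32  1.01]
[[ 0.942 -0.171 -0.289]
 [-0.166 -0.985  0.041]
 [-0.291  0.009 -0.957]]
ang from hinge 1.531444355956395 rad 113.00639874134035 toolang -1.866519920177215
[[11.1, -1.9, -1.0], [10.9, -1.9, -2.1], [10.7, -1.9, -3.2], [10.3, -1.8, -4.3], [9.8, -1.7, -5.3], [9.2, -1.6, -6.3], [8.6, -1.5, -7.2], [7.8, -1.4, -8.0], [7.0, -1.2, -8.8], [6.1, -1.1, -9.4], [5.2, -0.9, -10.0], [4.1, -0.7, -10.5]]
```

>>> {"name": "play_rows", "arguments": {
  "series": [
    [5.6,-1,-0.4,0.082,0.47,0],
    [5.5,-0.9,-0.6,0.082,0.47,0],
    [5.5,-1,-1,0.082,0.47,0],
    [5.4,-0.9,-1.1,0.082,0.47,0],
    [5.4,-1,-1.5,0.082,0.47,0],
    [5.3,-0.9,-1.7,0.082,0.47,0],
    [5.2,-0.9,-2.1,0.082,0.47,0],
    [5.1,-0.9,-2.2,0.082,0.47,0],
    [4.9,-0.9,-2.6,0.082,0.47,0],
    [4.9,-0.8,-2.7,0.082,0.47,0],
    [4.6,-0.8,-3.1,0.082,0.47,0],
    [4.6,-0.8,-3.2,0.082,0.47,0],
    [0,0,0,0,0,0],
    [0,0,0,0,0,0]
  ]
}}

```text
clock: 6.73
position: [618.8, 133.2, 146.6]
ee_rot: [0.899, -0.075, -0.431, -0.033]
contact_force: [6.3, 4.4, 9.9]
gripper_width: 6.8
grasp_force: 63.0
```

```bash
python3 arc.py
```

```text
[618.76757943 133.24250978 146.58010454] [6.3 4.4 9.9] [ 1.25 -0.07 -1.46] 6.759331169805667 [ 0.3   0.9   0.57 -0.4  -2.05  1.07]
[[ 0.617 -0.163 -0.77 ]
 [-0.106 -0.987  0.124]
 [-0.78   0.006 -0.626]]
ang from hinge 0.9313157529687635 rad 112.89533680185366 toolang -2.465253917344834
[[8.6, -1.5, -7.2], [7.8, -1.4, -8.0], [7.0, -1.2, -8.8], [6.1, -1.1, -9.4], [5.1, -0.9, -10.0], [4.1, -0.7, -10.5], [3.1, -0.5, -10.8], [2.0, -0.4, -11.1], [0.9, -0.2, -11.2], [-0.2, 0.0, -11.3], [-1.3, 0.2, -11.2], [-2.4, 0.4, -11.0]]
```

>>> {"name": "play_rows", "arguments": {
  "series": [
    [0,0,0,0,0,0],
    [0,0,0,0,0,0],
    [0,0,0,0,0,0],
    [0,0,0,0,0,0],
    [0,0,0,0,0,0],
    [0,0,0,0,0,0],
    [7.7,-1.2,6.3,0,0,0],
    [7.7,-1.2,6.3,0,0,0],
    [7.7,-1.2,6.3,0,0,0],
    [7.7,-1.2,6.3,0,0,0],
    [7.7,-1.2,6.3,0,0,0],
    [7.7,-1.2,6.3,0,0,0],
    [7.7,-1.2,6.3,0,0,0],
    [7.7,-1.2,6.3,0,0,0],
    [0,0,20,0,0,0],
    [0,0,20,0,0,0],
    [0,0,20,0,0,0],
    [0,0,20,0,0,0],
    [0,0,0,0,0,0],
    [0,0,0,0,0,0]
  ],
  "gripper": 1
}}

```text
clock: 8.4
position: [678.8, 122.3, 276.3]
ee_rot: [0.898, -0.076, -0.431, -0.032]
contact_force: [-0.9, -0.1, -0.1]
gripper_width: 85.6
grasp_force: 0.0
```

```bash
python3 arc.py; python3 -c "
from h import *
snap('scene','s1.png'); a=cv2.imread('pics/s1.png')[120:320,180:420]; cv2.imwrite('pics/c2.png',cv2.resize(a,None,fx=3,fy=3,interpolation=2))"
```

```text
[678.80333295 122.26016874 276.34274614] [-0.9 -0.1 -0.1] [-0.19 -1.56 -0.02] 85.6459356245581 [ 0.26  0.94  1.01 -0.5  -2.43  0.9 ]
[[ 0.616 -0.164 -0.77 ]
 [-0.11  -0.986  0.122]
 [-0.78   0.009 -0.626]]
ang from hinge 1.0432005925444587 rad 255.0274417671114 toolang -2.465238390438069
[[21.0, -3.7, -13.9], [19.6, -3.4, -16.0], [17.9, -3.1, -17.9], [16.0, -2.8, -19.6], [14.0, -2.5, -21.1], [11.9, -2.1, -22.5], [9.6, -1.7, -23.5], [7.3, -1.3, -24.4], [4.8, -0.8, -25.0], [2.3, -0.4, -25.4], [-0.2, 0.0, -25.5], [-2.7, 0.5, -25.3]]
```

View pics/c2.png

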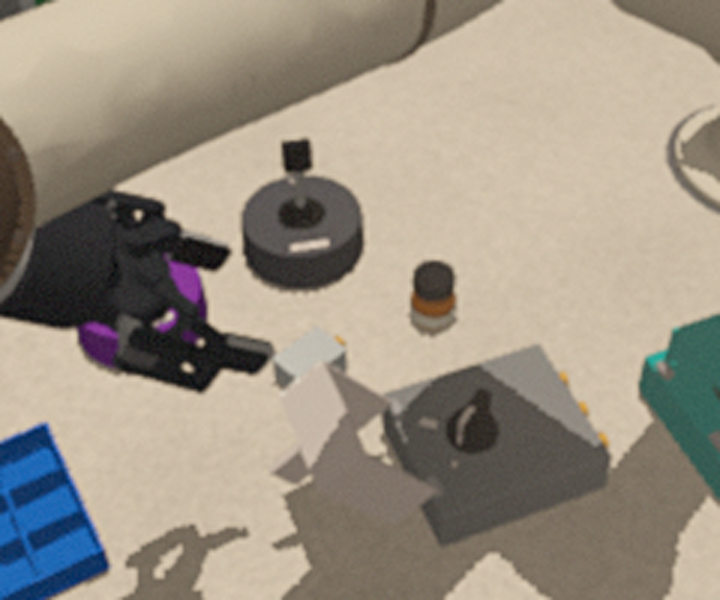

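The hood stands open with the knob uncovered. Next I go above the knob.

>>> {"name": "play_rows", "arguments": {
  "series": [
    [-12.6,2.15,0,-0.147,-0.842,0],
    [-12.6,2.15,0,-0.147,-0.842,0],
    [-12.6,2.15,0,-0.147,-0.842,0],
    [-12.6,2.15,0,-0.147,-0.842,0],
    [-12.6,2.15,0,-0.147,-0.842,0],
    [-12.6,2.15,0,-0.147,-0.842,0],
    [-12.6,2.15,0,-0.147,-0.842,0],
    [-12.6,2.15,0,-0.147,-0.842,0],
    [-12.6,2.15,0,-0.147,-0.842,0],
    [-12.6,2.15,0,-0.147,-0.842,0],
    [-12.6,2.15,-7,0,0,0],
    [-12.6,2.15,-7,0,0,0],
    [-12.6,2.15,-7,0,0,0],
    [-12.6,2.15,-7,0,0,0],
    [0,0,0,0,0,0],
    [0,0,0,0,0,0],
    [0,0,0,0,0,0]
  ]
}}

```text
clock: 9.87
position: [502.5, 152.4, 246.5]
ee_rot: [0.996, -0.088, -0.002, 0.007]
contact_force: [-0.1, 1.2, -0.4]
gripper_width: 85.4
grasp_force: 0.0
```

```bash
python3 arc.py|head -4; python3 -c "
from h import *
d=snap('wrist','w2.png'); u,v=proj(d,(502.9,152.3,84)); print(d['eye'],u,v)
u0=int(max(0,min(440,u-100)));v0=int(max(0,min(250,v-75)));print(u0,v0)
a=cv2.imread('pics/w2.png')[v0:v0+150,u0:u0+200]; cv2.imwrite('pics/c3.png',cv2.resize(a,None,fx=4,fy=4,interpolation=2))"
```

```text
[502.53251922 152.39307924 246.54385153] [-0.1  1.2 -0.4] [ 0.06 -0.05  0.02] 85.44585280953183 [ 0.61  0.23 -0.25  0.01 -1.11  0.78]
[[ 0.985 -0.175 -0.005]
 [-0.175 -0.985 -0.013]
 [-0.003  0.014 -1.   ]]
[580.12906784 139.87977866 363.61092863] 321.8912509975178 185.0627976906245
221 110
```

View pics/c3.png

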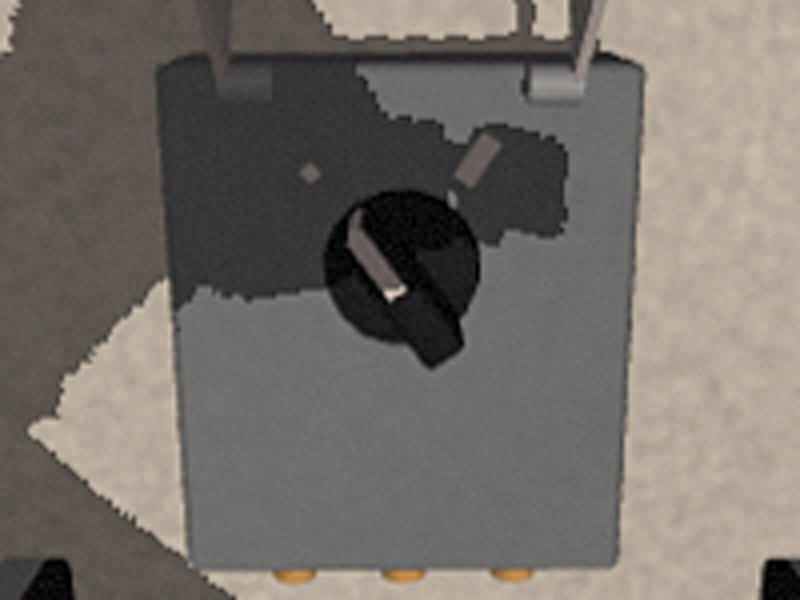

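The crop shows the knob's axis near (398,293), its line end near (358,232) and the white dash from (467,180) to (487,140).

```bash
python3 - <<'E'
from h import *
d=load('w2'); P=lambda u,v,z: ray(d,221+u/4,110+v/4,z)
a,b=P(398,295,84),P(360,235,84); print(a,b,np.arctan2((b-a)[1],(b-a)[0]))
q,r=P(466,180,52),P(490,140,52); c=np.array([502.9,152.3,52])
print([np.arctan2((x-c)[1],(x-c)[0]) for x in (q,r)],q,r)
c=[P(*x,50) for x in((160,70),(643,70),(618,568),(190,568))]; print(c,sum(c)/4)
E
```

```text
[504.5 153.4  84. ] [521.1 159.8  84. ] 0.3679809361449841
[np.float64(-0.7830228709524885), np.float64(-0.7601934180705068)] [524.  131.3  52. ] [533.4 123.3  52. ]
[array([566.4, 205.3,  50. ]), array([544.1,  80.7,  50. ]), array([399.6, 105.1,  50. ]), array([423.1, 231.5,  50. ])] [483.3  155.65  50.  ]
```

>>> {"name": "play_rows", "arguments": {
  "series": [
    [0,0,0,0,0,0.885],
    [0,0,0,0,0,0.885],
    [0,0,0,0,0,0.885],
    [0,0,0,0,0,0.885],
    [0,0,0,0,0,0.885],
    [0,0,0,0,0,0.885],
    [0,0,-20,0,0,0],
    [0,0,-20,0,0,0],
    [0,0,-20,0,0,0],
    [0,0,-20,0,0,0],
    [0,0,-20,0,0,0],
    [0.5,0.2,-20,0,0,0],
    [0.5,0.2,-15,0,0,0],
    [0,0,-14,0,0,0],
    [0,0,-12,0,0,0],
    [0,0,0,0,0,0],
    [0,0,0,0,0,0]
  ],
  "gripper": 0.5
}}

```text
clock: 11.33
position: [503.7, 152.6, 85.4]
ee_rot: [0.982, 0.189, -0.001, 0.007]
contact_force: [-0.0, 0.1, 0.4]
gripper_width: 42.5
grasp_force: 0.0
```

>>> {"name": "play_rows", "arguments": {
  "series": [
    [0,0,0,0,0,0],
    [0,0,0,0,0,0],
    [0,0,0,0,0,0],
    [0,0,0,0,0,0],
    [0,0,0,0,0,0],
    [0,0,0,0,0,0]
  ],
  "gripper": 0
}}

```text
clock: 11.83
position: [504.0, 154.1, 87.0]
ee_rot: [0.982, 0.189, 0.002, 0.006]
contact_force: [-2.0, 4.4, 3.5]
gripper_width: 10.9
grasp_force: 61.2
```

```bash
cat > st.py <<'E'
from h import *
s=read_state(); m=R.from_quat(s['ee_rot']).as_matrix()
print(s['position'].round(1),'yaw',np.arctan2(m[1,0],m[0,0]).round(3),s['contact_force'].round(1),s['wrist_torque'].round(2),s['gripper_width'].round(1),s['grasp_force'],s['joints'].round(2))
E
python3 st.py
```

```text
Traceback (most recent call last):
  File "st.py", line 3, in <module>
    print(s['position'].round(1),'yaw',np.arctan2(m[1,0],m[0,0]).round(3),s['contact_force'].round(1),s['wrist_torque'].round(2),s['gripper_width'].round(1),s['grasp_force'],s['joints'].round(2))
                                                                                                                                 ^^^^^^^^^^^^^^^^^^^^^^^^
AttributeError: 'float' object has no attribute 'round'
```

>>> {"name": "play_rows", "arguments": {
  "series": [
    [0,0,0,0,0,-0.786],
    [0,0,0,0,0,-0.786],
    [0,0,0,0,0,-0.786],
    [0,0,0,0,0,-0.786],
    [0,0,0,0,0,-0.786],
    [0,0,0,0,0,-0.786],
    [0,0,0,0,0,-0.786],
    [0,0,0,0,0,-0.786],
    [0,0,0,0,0,-0.786],
    [0,0,0,0,0,-0.786],
    [0,0,0,0,0,-0.786],
    [0,0,0,0,0,-0.786],
    [0,0,0,0,0,-0.786],
    [0,0,0,0,0,-0.786],
    [0,0,0,0,0,0],
    [0,0,0,0,0,0],
    [0,0,0,0,0,0]
  ]
}}

```text
clock: 13.25
position: [504.0, 152.9, 87.0]
ee_rot: [0.927, -0.376, -0.003, 0.005]
contact_force: [-0.3, 1.1, 5.7]
gripper_width: 10.4
grasp_force: 61.3
```

```bash
sed -i "s/s\['gripper_width'\].round(1)/s['gripper_width']/" st.py; python3 st.py
```

```text
[504.  152.9  87. ] yaw -0.77 [-0.3  1.1  5.7] [ 0.26  0.16 -0.03] 10.400300796420659 61.33208870887756 [ 0.6   0.41 -0.44  0.   -0.73  0.2 ]
```

Yaw is −0.77, as wanted. I open the fingers, lift, and look.

>>> {"name": "play_rows", "arguments": {
  "series": [
    [0,0,0,0,0,0],
    [0,0,0,0,0,0],
    [0,0,0,0,0,0],
    [0,0,0,0,0,0],
    [0,0,0,0,0,0],
    [0,0,15,0,0,0],
    [0,0,20,0,0,0],
    [0,0,20,0,0,0],
    [0,0,20,0,0,0],
    [0,0,20,0,0,0],
    [0,0,20,0,0,0],
    [0,0,20,0,0,0],
    [0,0,20,0,0,0],
    [0,0,0,0,0,0]
  ],
  "gripper": 0.5
}}

```text
clock: 14.42
position: [505.2, 153.6, 245.2]
ee_rot: [0.927, -0.376, -0.001, 0.003]
contact_force: [0.5, -0.5, 0.3]
gripper_width: 42.2
grasp_force: 0.0
```

```bash
python3 st.py; python3 -c "
from h import *
d=snap('wrist','w3.png'); print(proj(d,(504,153,84)),proj(d,(490,-154,118)))"
```

```text
[505.2 153.6 245.2] yaw -0.771 [ 0.5 -0.5  0.3] [ 0.03 -0.09  0.02] 42.220441525973904 0.0 [ 0.6   0.23 -0.24  0.   -1.1   0.2 ]
(np.float64(324.96807409579236), np.float64(186.95827058188675)) (np.float64(666.5753750240258), np.float64(-91.53429594852554))
```

View pics/w3.png

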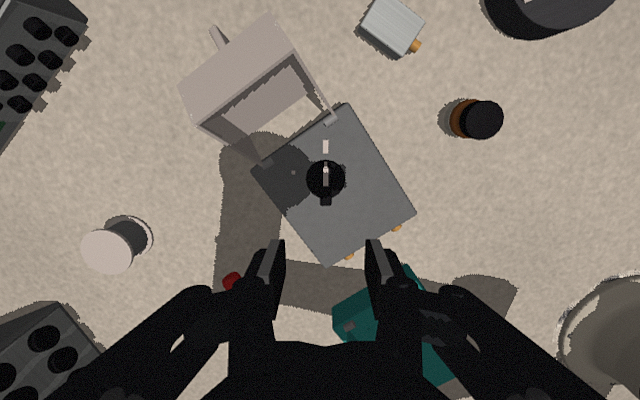

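The pointer, at (325,168), lines up with the dash at (325,145), and the hood is open. Next I go above the dot side of the dark pod.

>>> {"name": "play_rows", "arguments": {
  "series": [
    [-2.4,-26,0,0,0,0.835],
    [-2.4,-26,0,0,0,0.835],
    [-2.4,-26,0,0,0,0.835],
    [-2.4,-26,0,0,0,0.835],
    [-2.4,-26,0,0,0,0.835],
    [-2.4,-26,0,0,0,0],
    [-2.4,-26,0,0,0,0],
    [-2.4,-26,0,0,0,0],
    [-2.4,-26,0,0,0,0],
    [-2.4,-26,0,0,0,0],
    [-2.4,-26,0,0,0,0],
    [-2.4,-26,0,0,0,0],
    [-2.4,-26,0,0,0,0],
    [-2.4,-26,0,0,0,0],
    [0,0,0,0,0,0],
    [0,0,0,0,0,0],
    [0,0,0,0,0,0]
  ],
  "gripper": 0
}}

```text
clock: 15.88
position: [469.1, -211.0, 239.9]
ee_rot: [0.986, -0.167, -0.003, 0.006]
contact_force: [0.5, 0.0, -0.6]
gripper_width: 0.1
grasp_force: 0.0
```

```bash
python3 st.py; python3 -c "
from h import *
d=snap('wrist','w4.png'); print(proj(d,(490,-154,135)))"
```

```text
[ 469.1 -211.   239.9] yaw -0.336 [ 0.5  0.  -0.6] [0.02 0.01 0.01] 0.1467257928905369 0.0 [-0.1   0.21 -0.29  0.01 -1.08  1.33]
(np.float64(246.85824450253952), np.float64(203.89906820914456))
```

View pics/w4.png

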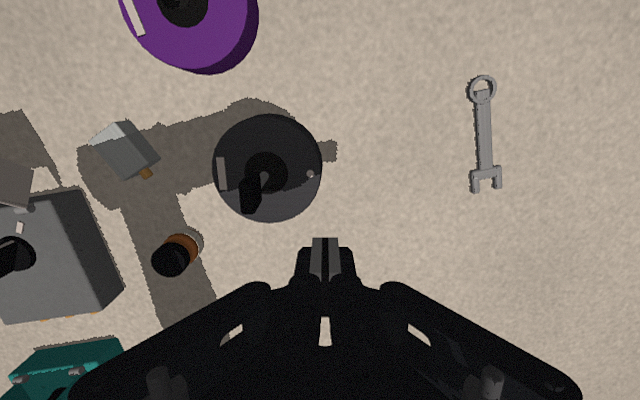

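The view shows the bar at (221,174), the dot at (310,174) and the lever's paddle around (250,195).

```bash
python3 - <<'E'
from h import *
d=load('w4'); b,t=ray(d,221,174,48),ray(d,310,174,46); print(b,t,(b+t)/2,np.linalg.norm(b-t),np.arctan2(-(b-t)[0],(b-t)[1]),'pad',ray(d,249,197,135))
E
```

```text
[ 509.5 -109.7   48. ] [ 477.1 -200.    46. ] [ 493.3  -154.85   47.  ] 95.95754269467304 -0.3444963836140404 pad [ 494.8 -158.   135. ]
```

>>> {"name": "play_rows", "arguments": {
  "series": [
    [4,0,-20,0,0,0],
    [0,0,-20,0,0,0],
    [0,0,-20,0,0,0],
    [0,0,-20,0,0,0],
    [0,0,-15,0,0,0],
    [0,0,-8,0,0,0],
    [0,0,0,0,0,0],
    [1.67,4.72,0,0,0,0],
    [1.67,4.72,0,0,0,0],
    [1.67,4.72,0,0,0,0],
    [1.67,4.72,0,0,0,0],
    [1.67,4.72,0,0,0,0],
    [1.67,4.72,0,0,0,0],
    [1.67,4.72,0,0,0,0],
    [1.67,4.72,0,0,0,0],
    [0,0,0,0,0,0],
    [0,0,0,0,0,0]
  ]
}}

```text
clock: 17.35
position: [487.1, -173.1, 137.8]
ee_rot: [0.986, -0.167, -0.003, 0.006]
contact_force: [-0.2, -0.1, 0.6]
gripper_width: -0.2
grasp_force: 0.0
```

```bash
python3 st.py
```

```text
[ 487.1 -173.1  137.8] yaw -0.335 [-0.2 -0.1  0.6] [ 0.06 -0.    0.03] -0.17759801859943491 0.0 [-0.02  0.33 -0.42  0.02 -0.83  1.25]
```

>>> {"name": "play_rows", "arguments": {
  "series": [
    [1.67,4.72,0,0,0,0],
    [1.67,4.72,0,0,0,0],
    [1.67,4.72,0,0,0,0],
    [1.67,4.72,0,0,0,0],
    [0,0,0,0,0,0],
    [0,0,0,0,0,0]
  ]
}}

```text
clock: 17.85
position: [493.5, -154.3, 137.8]
ee_rot: [0.986, -0.167, -0.003, 0.006]
contact_force: [-1.4, -1.8, -0.0]
gripper_width: -0.0
grasp_force: 0.7
```

```bash
python3 st.py; python3 -c "
from h import *
d=snap('scene','s2.png'); print(proj(d,(493,-155,45)),proj(d,(493,-155,118)))
a=cv2.imread('pics/s2.png')[140:240,220:353]; cv2.imwrite('pics/c4.png',cv2.resize(a,None,fx=6,fy=6,interpolation=2))"
```

```text
[ 493.5 -154.3  137.8] yaw -0.335 [-1.4 -1.8 -0. ] [-0.35  0.2   0.01] -0.019880004452494538 0.6883379817008972 [ 0.02  0.33 -0.42  0.02 -0.83  1.21]
(np.float64(279.6586912762984), np.float64(189.66190356397635)) (np.float64(278.1445419260075), np.float64(170.64109671956035))
```

View pics/c4.png

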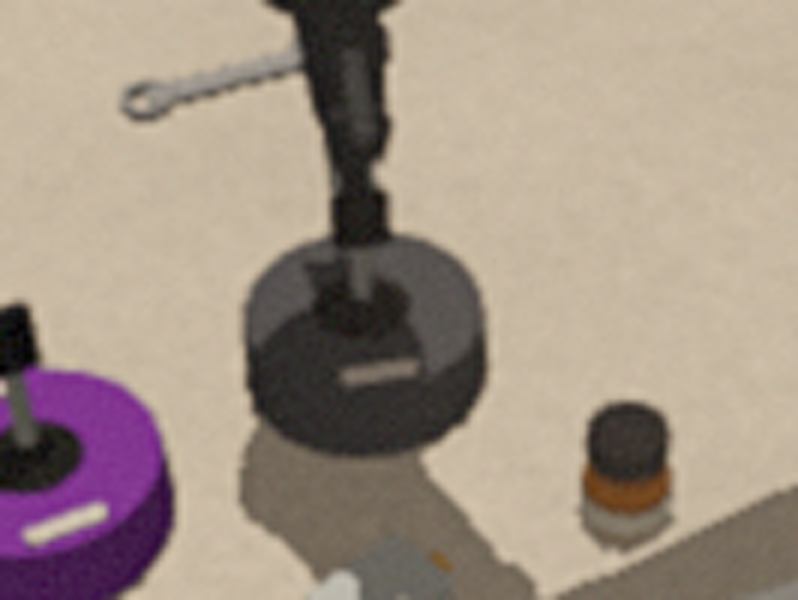

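The paddle leans towards the bar, at about 0.3 rad. I push 7 mm more and hold.

>>> {"name": "play_rows", "arguments": {
  "series": [
    [1.2,3.3,0,0,0,0],
    [1.2,3.3,0,0,0,0],
    [0,0,0,0,0,0],
    [0,0,0,0,0,0],
    [0,0,0,0,0,0],
    [0,0,0,0,0,0],
    [0,0,0,0,0,0],
    [0,0,0,0,0,0],
    [0,0,0,0,0,0],
    [0,0,0,0,0,0],
    [0,0,0,0,0,0],
    [0,0,0,0,0,0],
    [0,0,0,0,0,0],
    [0,0,0,0,0,0],
    [0,0,0,0,0,0],
    [0,0,0,0,0,0],
    [0,0,0,0,0,0],
    [0,0,0,0,0,0],
    [0,0,0,0,0,0],
    [0,0,0,0,0,0]
  ]
}}

```text
clock: 19.57
position: [496.0, -147.9, 137.8]
ee_rot: [0.986, -0.167, -0.003, 0.006]
contact_force: [-0.8, -0.6, 1.5]
gripper_width: -0.1
grasp_force: 0.9
```

```bash
python3 st.py; python3 - <<'E'
from h import *
d=snap('scene','s3.png'); y=np.array([.334,.943,0])
for t in(0,.2,.3,.4,.45):
    p=np.array([493.3,-154.8,45])+[*(73*np.sin(t)*y[:2]),73*np.cos(t)]; print(t,np.round(proj(d,p),1))
for f in('s2','s3'):
    g=cv2.imread(f'pics/{f}.png',0)[165:200,268:292]; m=(g<35); print(f,[(165+i,int(r.sum())) for i,r in enumerate(m)])
E
```

```text
[ 496.  -147.9  137.8] yaw -0.335 [-0.8 -0.6  1.5] [-0.37  0.52 -0.01] -0.10535488189699156 0.9178533777594566 [ 0.03  0.33 -0.42  0.02 -0.83  1.2 ]
0 [278.1 170.7]
0.2 [278.9 174.4]
0.3 [279.3 176.5]
0.4 [279.8 178.8]
0.45 [280.  179.9]
s2 [(165, 4), (166, 3), (167, 1), (168, 2), (169, 4), (170, 1), (171, 3), (172, 4), (173, 8), (174, 7), (175, 7), (176, 7), (177, 8), (178, 7), (179, 9), (180, 5), (181, 0), (182, 0), (183, 0), (184, 0), (185, 0), (186, 0), (187, 2), (188, 5), (189, 8), (190, 8), (191, 10), (192, 13), (193, 10), (194, 10), (195, 6), (196, 0), (197, 0), (198, 0), (199, 0)]
s3 [(165, 4), (166, 6), (167, 4), (168, 4), (169, 2), (170, 3), (171, 1), (172, 2), (173, 0), (174, 6), (175, 7), (176, 8), (177, 8), (178, 8), (179, 8), (180, 9), (181, 7), (182, 0), (183, 0), (184, 0), (185, 0), (186, 1), (187, 3), (188, 4), (189, 5), (190, 7), (191, 11), (192, 9), (193, 11), (194, 7), (195, 6), (196, 0), (197, 0), (198, 0), (199, 0)]
```

>>> {"name": "play_rows", "arguments": {
  "series": [
    [1,2.8,0,0,0,0],
    [0,0,0,0,0,0],
    [0,0,0,0,0,0],
    [0,0,0,0,0,0],
    [0,0,0,0,0,0],
    [0,0,0,0,0,0],
    [0,0,0,0,0,0],
    [0,0,0,0,0,0],
    [0,0,0,0,0,0],
    [0,0,0,0,0,0],
    [0,0,0,0,0,0],
    [0,0,0,0,0,0],
    [0,0,0,0,0,0],
    [0,0,0,0,0,0],
    [0,0,0,0,0,0]
  ]
}}

```text
clock: 20.87
position: [497.2, -145.1, 137.9]
ee_rot: [0.986, -0.167, -0.002, 0.006]
contact_force: [0.1, -2.2, 0.5]
gripper_width: 0.1
grasp_force: 1.0
```

```bash
for i in 1 2 3; do python3 -c "
from h import *
get_image('top'); s=read_state(); print(s['contact_force'],s['wrist_torque'],s['position'])"; done; python3 -c "
from h import *
snap('scene','s4.png')
g=cv2.imread('pics/s4.png',0)[165:200,268:292]; print([(165+i,int(r.sum())) for i,r in enumerate(g<35)])"
```

```text
[-0.91486031 -1.61162701 -0.0404402 ] [-0.54896559  0.09413493  0.05526081] [ 497.19068552 -145.15491029  137.89350999]
[-0.92160793 -1.50424186 -0.57011313] [-0.54408164  0.21203443  0.00377874] [ 497.16792535 -145.14646104  137.87118199]
[-0.11854225 -2.68415851 -0.22511495] [-0.58008099  0.10376723 -0.0740063 ] [ 497.1430771  -145.14203353  137.868772  ]
[(165, 3), (166, 4), (167, 4), (168, 4), (169, 3), (170, 1), (171, 1), (172, 3), (173, 1), (174, 2), (175, 5), (176, 7), (177, 7), (178, 7), (179, 8), (180, 8), (181, 8), (182, 5), (183, 0), (184, 0), (185, 0), (186, 0), (187, 2), (188, 4), (189, 4), (190, 7), (191, 11), (192, 11), (193, 8), (194, 10), (195, 5), (196, 0), (197, 0), (198, 0), (199, 0)]
```

Tilt is about 0.39 rad and it has been held over a second. I back off slowly with the lever following, then retreat upwards.

>>> {"name": "play_rows", "arguments": {
  "series": [
    [-1.2,-3.3,0,0,0,0],
    [-1.2,-3.3,0,0,0,0],
    [-1.2,-3.3,0,0,0,0],
    [-1.2,-3.3,0,0,0,0],
    [-1.2,-3.3,0,0,0,0],
    [-1.2,-3.3,0,0,0,0],
    [-1.2,-3.3,0,0,0,0],
    [-1.2,-3.3,0,0,0,0],
    [-1.2,-3.3,0,0,0,0],
    [-1.2,-3.3,0,0,0,0],
    [-3.3,-9.4,0,0,0,0],
    [-3.3,-9.4,0,0,0,0],
    [-3.3,-9.4,0,0,0,0],
    [0,0,20,0,0,0],
    [0,0,30,0,0,0],
    [0,0,30,0,0,0],
    [0,0,30,0,0,0],
    [0,0,0,0,0,0],
    [0,0,0,0,0,0],
    [0,0,0,0,0,0]
  ]
}}

```text
clock: 22.73
position: [474.3, -206.7, 247.3]
ee_rot: [0.986, -0.167, -0.003, 0.006]
contact_force: [-0.2, -0.6, -1.0]
gripper_width: 0.0
grasp_force: 0.0
```

```bash
python3 st.py; python3 -c "
from h import *
snap('scene','s5.png'); a=cv2.imread('pics/s5.png')[120:320,180:420]; cv2.imwrite('pics/c5.png',cv2.resize(a,None,fx=3,fy=3,interpolation=2))"
```

```text
[ 474.3 -206.7  247.3] yaw -0.336 [-0.2 -0.6 -1. ] [-0.03 -0.02 -0.01] 0.041434830078316234 0.0 [-0.09  0.21 -0.27  0.01 -1.1   1.32]
```

View pics/c5.png

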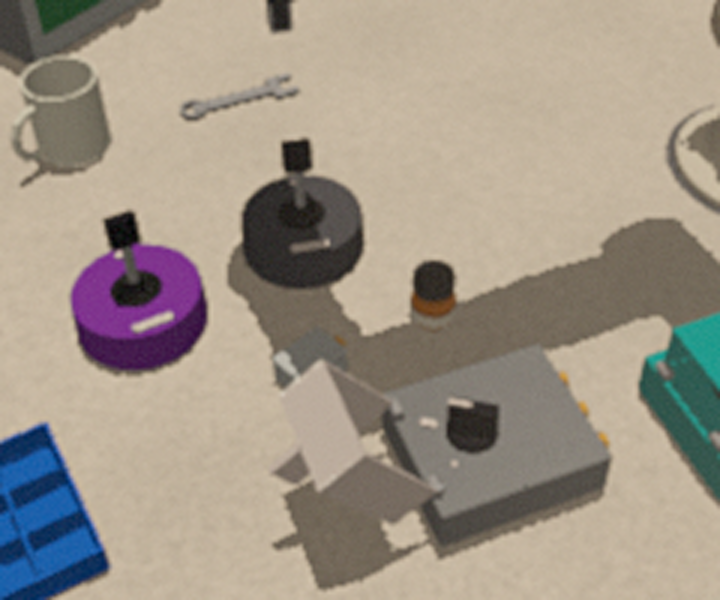

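The lever is upright, with the paddle at (297,155) as before. The hood is open, the knob is on the dash and the other things are where they were.

```bash
python3 -c "
from bench import job_done
print(job_done())"
```

```text
the job is handed in; nothing more can be done
None
```

I handed the job in at about 23 s on the robot's clock: hood open, knob pointer on the dash, lever tilted to about 0.39 rad towards the bar, held over a second and back upright, nothing else visibly disturbed; no verdict was returned.

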